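# Nest the braai pans

### The arm

A 6-joint arm with a two-finger parallel gripper is mounted at the origin on the work surface. World frame = base frame: x ahead of the robot, y to its left, z up, the work surface at z = 0. Lengths are in m, angles in rad, forces in N, time in s.
With the tool pointing down it reaches from about 0.225 to 0.875 m from the base axis. Payload 3.4 kg.
Tool frame: the origin (TCP) lies at the very end of the fingers, on their centre line; the grasp point (between the pads) lies 19 mm behind it (manip.tcp_to_grasp is the distance from the TCP to the grasp point, in m); z points along the fingers, y is the line along which they close (so a half turn about z gives the same grasp; the last joint's range is limited). The gripper opens to 85 mm and grips with 20 to 120 N. Pads are 22 mm wide; open, the fingers measure 114 mm over their backs; the gripper's body (76 mm by 85 mm) begins 54 mm behind the grasp point. The pads swing forward as they close: fully open they stand 13 mm farther back than shut.
Start: joints at [1.099, 0.276, 1.505, -0, 1.361, -0.121], TCP at [0.198, 0.54, 0.231] pointing down, gripper open.
Joint ranges: [-2.89, 2.89], [-0.75, 2.08], [0.22, 2.7], [-1.18, 4.32], [0.11, 2.71], [-2.7, 2.7]. Speed limits (rad/s): [2.57, 2.57, 3.14, 3.14, 3.14, 3.14].

### API

Orientations are given as a unit quaternion [w, x, y, z].
In Python, from rig import status, get_image, job, manip gives the robot as it stands.
- The arm moves only by the tool apply_moves, never from a script. Its arguments are lists of equal length, an entry for each row: "xyz": the shift along the tool's x, y, z each as a share of 0.3 m, from -1 to 1, a list of three; "rot": the turn, a rotation vector about the tool's x, y, z each as a share of 60 degrees, from -1 to 1, a list of three; "hand": the opening, from -1 (shut) to 1 (fully open). A call has 1 to 8 rows; each row shifts and turns the commanded pose from where the row before left it, along the tool's axes as they then stand; what a row does not reach is not made up. A row lasts 1/8 s, in which the tool goes at most 62.5 mm and 10.7 degrees, less where a joint would pass 70% of its speed; a pose out of reach is approached as far as the arm can. A call with a number of a shift or a turn outside -1 to 1 is refused whole. A call with a gripper value outside its range is refused whole. The fingers move at their own pace and stop on an object; "force" is the grip in N (left out, the last holds). Time passes only in rows, so rows that do not move let the fingers close. It gives the time, the measured TCP pose, the force, the opening and the grip force at its end, in the units of the state.
- status.get_state(): the state, without advancing time (a new reading comes with each control period).
- get_image(name): name is "scene" or "top" or "wrist"; returns a dict with "pixels" (480x640x3 uint8, red, green, blue), "fovy" (degrees; the focal length in pixels is half the picture's height over the tangent of half this angle, whatever the lens; pixels are square), "cx", "cy" (the principal point, pixels), "origin" and "orientation" of the camera in the world; the wrist camera has in their place "tool_from_camera" (4x4, takes a point from camera to tool coordinates, whose origin is the TCP and whose axes are the flange's). Camera axes: x right, y down, z forward; pixel columns grow to the right and rows downward; lengths in m; the calibration is good to about 2 mm. A picture is of the moment at which its call begins: read the wrist's pose just before it. There is no depth.
- job.sign_off(): hands the job in; it is judged then, once.
The state is a dict: "clock": time; "qpos": joint angles; "qd": joint speeds; "effort": joint torques, N m; "position": TCP position; "ee_rot": TCP orientation; "contact_force": force on the tool from outside, world axes, zero at the start; "moment": the same for the moment, N m; "width": finger opening in m; "gripper_force": force on a finger pad.
Only numpy, scipy, OpenCV 4.12 (cv2) and the standard library are available. Lean on these libraries where they do the work, as an engineer would, in place of code of your own. Each camera call takes 0.05 s, during which the arm holds its last target. There are 200 camera calls.

### The job

Nest the three steel vessels on the trolley in size order: the middle pan standing in the big pot, and the small pan standing in the middle pan, all upright and each sitting fully down on the floor of the one around it. Both pans have a raised wooden handle to lift them by; set them down rather than dropping them. Leave the mug, canister, spatula and grill brush where they are.

Things in the scene. Friction and masses are not known exactly. Their poses are not given: they have to be found in the camera images.
- big_pot: Open steel pot, the widest vessel: 170 mm outer diameter at the rim, 150 at the base, 70 high, wall 4, floor 5 mm thick, about 0.8 kg; two wire ears (local +y and -y) reach 110 mm from its axis at 54 mm height. Stands on the trolley top (z = 0). Origin: centre of the underside; z up.
- mid_pan: Middle steel pan: 124 mm outer diameter at the rim, 108 at the base, 62 high, wall 3, floor 5 mm thick, about 0.28 kg. A strap up one wall (to 65 mm from the axis) carries a level dark wooden bar handle pointing outward along local -x: 12 mm wide, 16 high, 62 to 162 mm from the axis, underside 88 mm above the pan's underside (clears the pot's rim). Origin: centre of the underside; z up.
- small_pan: Small steel pan, alike: 84 mm outer diameter at the rim, 72 at the base, 54 high, wall 3, floor 5 mm, about 0.17 kg; strap to 45 mm from the axis; bar handle along local -x, 12 mm wide, 16 high, 42 to 142 mm from the axis, underside 84 mm up. Nested, its bar is level with the middle pan's, so the two handles must point in clearly different directions. Origin: centre of the underside; z up.
- mid_pan_grip (a point): Point at mid-width and mid-height of the middle pan's bar handle, 105 mm from the pan's axis along its local -x, 96 mm above its underside.
- small_pan_grip (a point): Point at mid-width and mid-height of the small pan's bar handle, 90 mm from the pan's axis along its local -x, 92 mm above its underside.
- mug: Bystander: white ceramic mug, 82 mm diameter, 95 mm high, standing beyond the pans. Origin: centre of the underside.
- canister: Bystander: closed clear plastic canister, 90 mm diameter, 150 mm high, standing beyond the pans. Origin: centre of the underside.
- spatula: Bystander: grey silicone spatula about 280 mm long, lying flat at the left (+y) side, its length along local x. Origin: on its underside near the middle.
- brush: Bystander: steel grill brush about 260 mm long, lying flat at the right (-y) side, its length along local x. Origin: on its underside near the middle.
There are look-alikes about, which are no part of the job. What is shaped like the small_pan but purple or red is not meant.

How it is judged:
At the end, for the whole second after the job is handed in: Middle pan stands in the big pot (axes within 30 mm) and small pan in the middle pan (within 25 mm), each underside less than 11 mm above that of the vessel around it; all upright within 0.1 rad, the pot on the trolley top, all at rest and released (horizontal distance between mid_pan and big_pot below 0.03 m and z of mid_pan in the frame of big_pot between 0 and 0.011 m and horizontal distance between small_pan and mid_pan below 0.025 m and z of small_pan in the frame of mid_pan between 0 and 0.011 m and height (world z) of big_pot between -0.01 and 0.008 m and angle between each of big_pot, mid_pan, small_pan's own z axis and vertical below 0.1 rad and linear speed of each of big_pot, mid_pan, small_pan below 0.02 m/s and angular speed of each of big_pot, mid_pan, small_pan below 0.2 rad/s); the robot touches nothing.
It fails at once if the mug, canister, spatula or grill brush is pushed more than 40 mm from its place or the mug or canister is knocked over (distance of any of mug, canister, spatula, brush from where it was at the start of the episode above 0.04 m or angle between any of mug, canister's own z axis and vertical above 0.5 rad).
It fails at once if the middle pan is dropped (falls freely by more than about 30 mm) (linear speed of mid_pan above 0.8 m/s and contact force between mid_pan and anything else below 0.1 N).
It fails at once if the small pan is dropped (falls freely by more than about 30 mm) (linear speed of small_pan above 0.8 m/s and contact force between small_pan and anything else below 0.1 N).
It also fails if it takes over 69 s, if anything falls off the work surface, if the arm or the gripper's body presses on something with over 40 N, if the wrist force passes 120 N, or if a joint passes its speed limit or range.

## Working session

There is one attempt and no reset: what is moved stays moved. The work goes in short steps, Python scripts to look and compute and a tool call to move; the robot and the scene stay as the last step left them, time stands still between calls to the robot, and variables do not carry over. Pictures are saved under pics/ and viewed, at most 10 in all, crops included, and the job is handed in when it is done.

Besides the shell and the picture viewer there is one more tool, called after "Emit:" by a JSON object that holds its "op" and its "data", one argument or row to a line. apply_moves: Moves the arm, as the interface text tells. Its arguments: {"type":"object","properties":{"xyz":{"type":"array","items":{"type":"array","items":{"type":"number","minimum":-1,"maximum":1}}},"rot":{"type":"array","items":{"type":"array","items":{"type":"number","minimum":-1,"maximum":1}}},"hand":{"type":"array","items":{"type":"number"}},"force":{"type":"number"}},"required":["xyz","rot","hand"]}

```bash
mkdir -p pics; cat > h.py <<'E'
import numpy as np, cv2
from scipy.spatial.transform import Rotation as R
from rig import status, get_image, job, manip
def rq(q): return R.from_quat([q[1],q[2],q[3],q[0]])
def cam(name):
    s=status.get_state(); im=get_image(name)
    f=240/np.tan(np.radians(im['fovy'])/2)
    if name=='wrist':
        T=np.array(im['tool_from_camera']); Rt=rq(s['ee_rot']).as_matrix()
        Rc=Rt@T[:3,:3]; o=np.array(s['position'])+Rt@T[:3,3]
    else: Rc=rq(im['orientation']).as_matrix(); o=np.array(im['origin'])
    return im['pixels'],dict(f=f,cx=im['cx'],cy=im['cy'],R=Rc,o=o)
def save(n,p): cv2.imwrite('pics/'+n,cv2.cvtColor(p,cv2.COLOR_RGB2BGR))
def pt(c,u,v,z):
    d=c['R']@np.array([(u-c['cx'])/c['f'],(v-c['cy'])/c['f'],1]); return c['o']+d*(z-c['o'][2])/d[2]
def px(c,p):
    q=c['R'].T@(np.asarray(p)-c['o']); return q[:2]/q[2]*c['f']+[c['cx'],c['cy']]
E
python3 - <<'E'
from h import *
import pickle
for n in ('top','scene'):
    p,c=cam(n); save(n+'0.png',p); pickle.dump(c,open(n+'.pkl','wb')); print(n,c['o'],c['R'].round(3).tolist(),c['f'])
s=status.get_state(); print(s, [a for a in dir(manip) if a[0]!='_'])
E
```

```text
top [ 0.30457176 -0.03188213  1.83108527] [[-0.003, -0.991, 0.134], [-1.0, 0.005, 0.014], [-0.014, -0.134, -0.991]] 523.5829674674499
scene [1.39213686 0.12020482 0.93787779] [[-0.159, 0.697, -0.699], [0.987, 0.109, -0.116], [-0.005, -0.709, -0.705]] 468.59864877500195
{'clock': 0.1, 'qpos': array([ 1.09897555e+00,  2.76548415e-01,  1.50598728e+00, -2.52009160e-05,
        1.36067524e+00, -1.21002015e-01]), 'qd': array([-7.95871529e-05,  2.37490025e-04, -3.80236834e-03,  2.64466097e-03,
       -6.52003500e-05,  5.70736443e-04]), 'effort': array([ 7.17758194e-04, -4.17699623e+01, -2.46405476e+01, -3.45620492e-04,
        5.81613538e-03,  1.91862995e-06]), 'position': array([0.19741656, 0.53956763, 0.23052436]), 'ee_rot': array([-2.24558083e-04,  1.74508594e-01,  9.84655318e-01, -7.77453848e-04]), 'contact_force': array([ 0.07309978, -0.50048083,  0.38351547]), 'moment': array([ 0.00328002, -0.00150196, -0.02719448]), 'gripper_force': 0.0, 'width': 0.08572539889698107} ['MotionError', 'tcp_to_grasp']
```

View pics/top0.png

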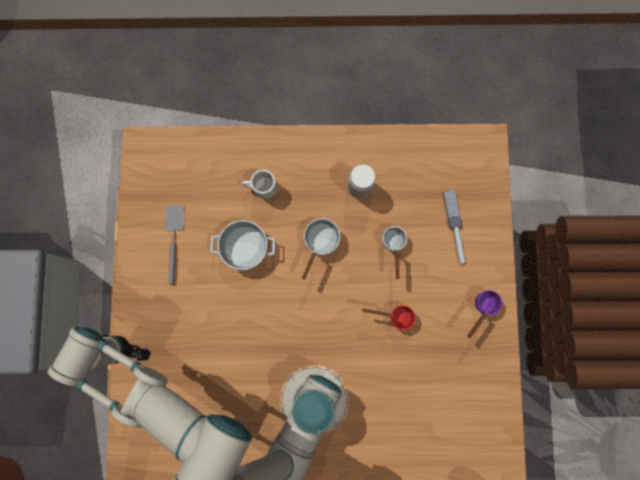

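View pics/scene0.png

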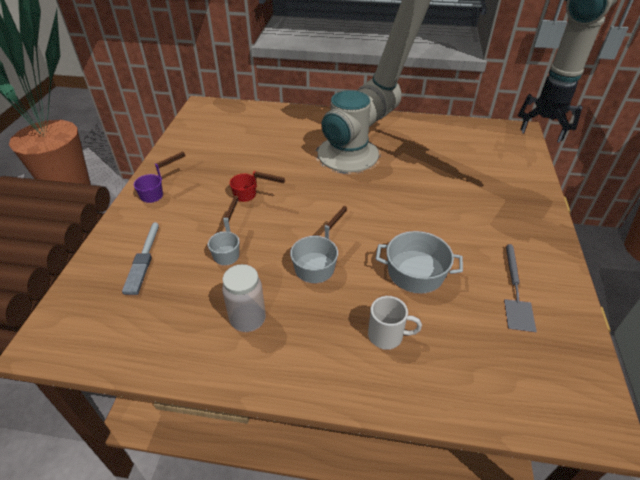

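Both overviews show the vessels. In the top view the big pot is at (243,245), the middle pan at (322,237) with its handle to (306,278), and the steel small pan at (395,239) with its handle to (397,277).
Candidates for the small pan: steel (395,239), red (402,317), purple (488,302). I choose the steel one and check it in one close crop.

```bash
python3 - <<'E'
from h import *
p=cv2.imread('pics/top0.png')[205:295,205:425]
cv2.imwrite('pics/crop.png',cv2.resize(p,None,fx=3.6,fy=3.6,interpolation=cv2.INTER_CUBIC))
E
```

```text
(no output)
```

View pics/crop.png

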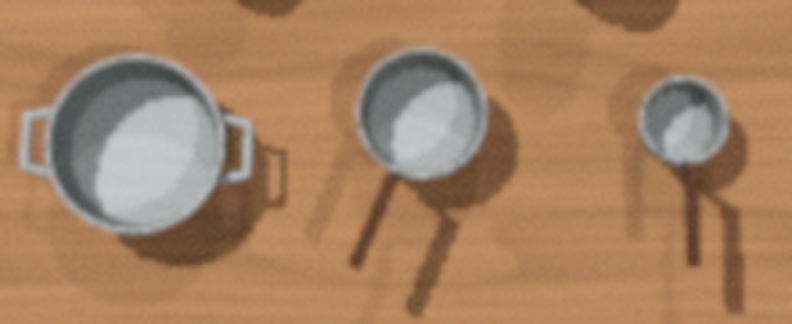

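The crop shows steel rims with centres at crop px pot (137,145), mid (422,114) and small (684,120). The wooden handle ends are at (355,266) and (694,264), so the choice of small pan is confirmed.

```bash
python3 - <<'E'
from h import *
import pickle
c=pickle.load(open('top.pkl','rb'))
g=lambda u,v,z: pt(c,204.6+u/3.6,204.6+v/3.6,z)
pot=g(137,145,.07);print('pot',pot)
for n,ce,a,e,h,hz,L,gr in(('mid',(422,114),(393,178),(355,266),.062,.104,.162,.105),('small',(684,120),(690,168),(694,264),.054,.100,.142,.09)):
    o=g(*ce,h);E=g(*e,hz); A=g(*a,hz); d=(E-o)[:2]; 
    th=np.arctan2(d[1],d[0]); d2=(E-A)[:2]
    print(n,o,'handle ang',np.degrees(th),np.degrees(np.arctan2(d2[1],d2[0])),'len',np.hypot(*d),L,'grip',o[:2]+gr*d/np.hypot(*d))
for n,q in (('mug',(263,183,.095)),('can',(362,177,.15)),('red',(402,317,.05)),('ear',(272,246,.054))): print(n,pt(c,*q))
s=status.get_state();print(rq(s['ee_rot']).as_matrix().round(3))
E
```

```text
pot [0.5195244  0.23928062 0.07      ]
mid [ 0.54880283 -0.02959673  0.062     ] handle ang 157.00799742953805 156.57609363277012 len 0.15854353709817792 0.162 grip [0.45214409 0.01141654]
small [ 0.54291918 -0.27826641  0.054     ] handle ang 179.8618287981049 -178.98743861253695 len 0.13919323740519726 0.142 grip [ 0.45291944 -0.27804937]
mug [0.728022   0.16943843 0.095     ]
can [ 0.73268454 -0.16270523  0.15      ]
red [ 0.27558757 -0.29738097  0.05      ]
ear [0.51713199 0.14105287 0.054     ]
[[-0.939  0.344 -0.001]
 [ 0.344  0.939 -0.001]
 [ 0.    -0.002 -1.   ]]
```

```bash
cat >> h.py <<'E'
def plan(xyz,yaw):
    s=status.get_state(); M=rq(s['ee_rot']).as_matrix(); a=np.radians(yaw); c,n=np.cos(a),np.sin(a)
    T=np.array([[c,n,0],[n,-c,0],[0,0,-1]])
    rv=R.from_matrix(M.T@T).as_rotvec(degrees=True)/60
    d=np.asarray(xyz)-s['position']
    print('t',s['clock'],'pos',s['position'].round(4),'w',s['width'].round(4),'rot',rv.round(3),'shift(before rot)',(M.T@d/.3).round(3),'(after)',(T.T@d/.3).round(3))
E
python3 -c "
from h import *
plan([.4613,.0075,.2],157)"
```

```text
Traceback (most recent call last):
  File "h.py", line 23, in plan
    print('t',s['clock'],'pos',s['position'].round(4),'w',s['width'].round(4),'rot',rv.round(3),'shift(before rot)',(M.T@d/.3).round(3),'(after)',(T.T@d/.3).round(3))
                                                          ^^^^^^^^^^^^^^^^
AttributeError: 'float' object has no attribute 'round'
```

Emit:
{"op": "apply_moves", "data": {
  "xyz": [
    [0,0,0],
    [-0.14,-0.12,0],
    [-0.14,-0.12,0],
    [-0.14,-0.12,0],
    [-0.14,-0.12,0],
    [-0.14,-0.12,0],
    [-0.14,-0.12,0],
    [-0.14,-0.12,0]
  ],
  "rot": [
    [0,0,0.048],
    [0,0,0],
    [0,0,0],
    [0,0,0],
    [0,0,0],
    [0,0,0],
    [0,0,0],
    [0,0,0]
  ],
  "hand": [1,1,1,1,1,1,1,1],
  "force": 100
}}

```text
clock: 1.1
position: [0.3702, 0.1915, 0.2312]
ee_rot: [0.0, 0.199, 0.98, 0.0]
contact_force: [1.5, 0.1, 0.0]
width: 0.0855
gripper_force: 0.0
```

Emit:
{"op": "apply_moves", "data": {
  "xyz": [
    [-0.13,-0.112,0],
    [-0.13,-0.112,0],
    [-0.13,-0.112,0],
    [-0.13,-0.112,0.1],
    [0,0,0],
    [0,0,0]
  ],
  "rot": [
    [0,0,0],
    [0,0,0],
    [0,0,0],
    [0,0,0],
    [0,0,0],
    [0,0,0]
  ],
  "hand": [1,1,1,1,1,1]
}}

```text
clock: 1.85
position: [0.4605, 0.009, 0.201]
ee_rot: [-0.001, 0.2, 0.98, 0.0]
contact_force: [0.3, 0.2, -0.7]
width: 0.0854
gripper_force: 0.0
```

```bash
python3 -c "
from h import *
plan([.4613,.0075,.077],157)
p,c=cam('wrist'); 
import pickle; pickle.dump(c,open('w1.pkl','wb'))
for a in (62,105,162): print(px(c,[.5488+a/1e3*np.cos(np.radians(157)),-.0296+a/1e3*np.sin(np.radians(157)),.104]))
save('w1.png',p)"
```

```text
Traceback (most recent call last):
  File "h.py", line 23, in plan
    print('t',s['clock'],'pos',s['position'].round(4),'w',s['width'].round(4),'rot',rv.round(3),'shift(before rot)',(M.T@d/.3).round(3),'(after)',(T.T@d/.3).round(3))
                                                          ^^^^^^^^^^^^^^^^
AttributeError: 'float' object has no attribute 'round'
```

```bash
sed -i "s/s\['width'\].round(4)/round(s['width'],4)/" h.py; python3 -c "
from h import *
plan([.4613,.0075,.077],157)
p,c=cam('wrist'); 
import pickle; pickle.dump(c,open('w1.pkl','wb'))
for a in (62,105,162): print(px(c,[.5488+a/1e3*np.cos(np.radians(157)),-.0296+a/1e3*np.sin(np.radians(157)),.104]))
save('w1.png',p)"
```

```text
t 1.85 pos [0.4605 0.009  0.201 ] w 0.0854 rot [ 0.    -0.002 -0.   ] shift(before rot) [-0.005 -0.004  0.413] (after) [-0.004 -0.003  0.413]
[317.74129065 292.10061064]
[317.67540945 227.55452673]
[317.5765142  130.66343884]
```

View pics/w1.png

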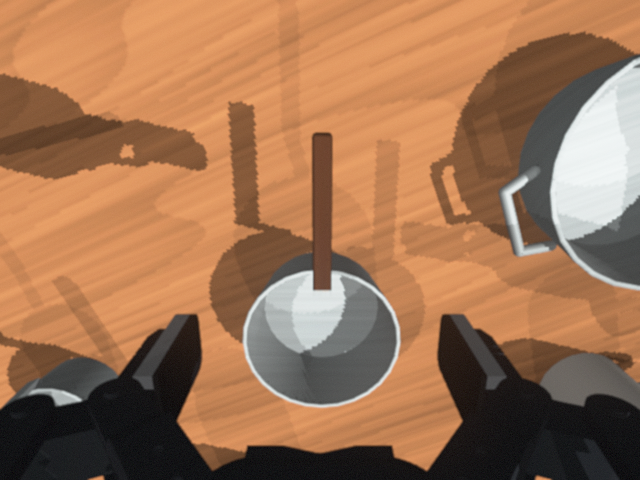

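The handle runs vertically in the wrist view at u≈321.5 from v=133 to 290, and the pan's rim centre is at (322,338). That is about 2 mm from the prediction, so I descend.

Emit:
{"op": "apply_moves", "data": {
  "xyz": [
    [-0.004,0.003,0.13],
    [0,0,0.13],
    [0,0,0.1],
    [0,0,0.05],
    [0,0,0],
    [0,0,0],
    [0,0,0],
    [0,0,0]
  ],
  "rot": [
    [0,0,0],
    [0,0,0],
    [0,0,0],
    [0,0,0],
    [0,0,0],
    [0,0,0],
    [0,0,0],
    [0,0,0]
  ],
  "hand": [1,1,1,1,1,-1,-1,-1]
}}

```text
clock: 2.9
position: [0.463, 0.009, 0.079]
ee_rot: [0.001, 0.199, 0.98, 0.0]
contact_force: [0.0, -0.9, -0.2]
width: 0.0326
gripper_force: 0.0
```

Emit:
{"op": "apply_moves", "data": {
  "xyz": [
    [0,0,0],
    [0,0,0],
    [0,0,0],
    [0,0,0]
  ],
  "rot": [
    [0,0,0],
    [0,0,0],
    [0,0,0],
    [0,0,0]
  ],
  "hand": [-1,-1,-1,-1]
}}

```text
clock: 3.4
position: [0.4627, 0.009, 0.0788]
ee_rot: [0.0, 0.199, 0.98, 0.0]
contact_force: [-0.4, 2.4, 6.0]
width: 0.0099
gripper_force: 97.7
```

Emit:
{"op": "apply_moves", "data": {
  "xyz": [
    [0,0,-0.02],
    [0,0,-0.05],
    [0,0,-0.08],
    [0,0,-0.1],
    [0,0,-0.1],
    [0,0,-0.07],
    [0,0,-0.02],
    [0,0,0]
  ],
  "rot": [
    [0,0,0],
    [0,0,0],
    [0,0,0],
    [0,0,0],
    [0,0,0],
    [0,0,0],
    [0,0,0],
    [0,0,0]
  ],
  "hand": [-1,-1,-1,-1,-1,-1,-1,-1]
}}

```text
clock: 4.4
position: [0.4619, 0.009, 0.2097]
ee_rot: [-0.001, 0.199, 0.98, -0.0]
contact_force: [0.3, -0.1, -3.4]
width: 0.0102
gripper_force: 97.7
```

```bash
python3 -c "
from h import *
import pickle
p,c=cam('wrist'); save('w2.png',p); pickle.dump(c,open('w2.pkl','wb'))
t=np.radians(157)
s=status.get_state();P=s['position'];
ctr=P[:2]-.093*np.array([np.cos(t),np.sin(t)])
print(s['width'],s['contact_force'],s['moment'])
for a in range(0,360,45): print(a,px(c,[*(ctr+.0605*np.array([np.cos(np.radians(a)+t),np.sin(np.radians(a)+t)])),.062+P[2]-.0788]))
plan([.5195+.093*np.cos(t),.2393+.093*np.sin(t),P[2]],157)
"
```

```text
0.010104764604262226 [-0.27135719  0.51517974 -2.71394144] [0.09168819 0.2616139  0.01289137]
0 [319.40156956 364.44178733]
45 [227.54587275 396.95094573]
90 [197.76763482 468.38272978]
135 [238.47942916 531.20537183]
180 [319.18354951 555.06363598]
225 [399.91939672 531.22686201]
270 [440.7459755  468.44180049]
315 [411.15330407 397.01855183]
t 4.45 pos [0.4617 0.009  0.2093] w 0.0101 rot [-0.    -0.002  0.   ] shift(before rot) [0.432 0.782 0.001] (after) [0.432 0.782 0.   ]
```

View pics/w2.png

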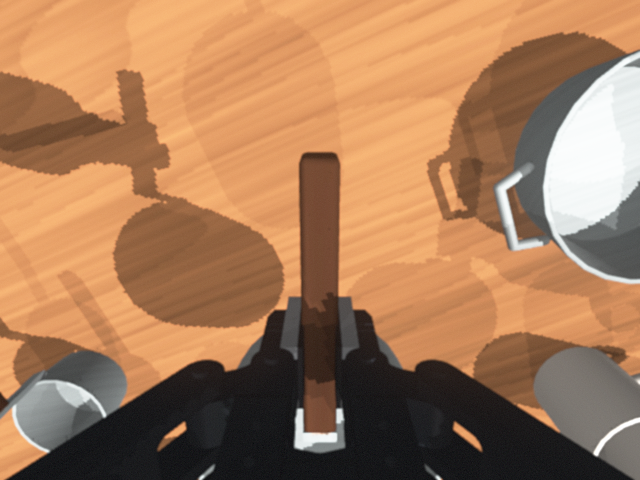

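The pan hangs from the fingers, with the handle at u=320 from v=155 to 430. I move it over the pot.

Emit:
{"op": "apply_moves", "data": {
  "xyz": [
    [0.03,0.05,0],
    [0.06,0.11,0],
    [0.07,0.13,0],
    [0.07,0.13,0],
    [0.07,0.13,0],
    [0.07,0.13,0],
    [0.045,0.075,0],
    [0.017,0.027,0]
  ],
  "rot": [
    [0,0,0],
    [0,0,0],
    [0,0,0],
    [0,0,0],
    [0,0,0],
    [0,0,0],
    [0,0,0],
    [0,0,0]
  ],
  "hand": [-1,-1,-1,-1,-1,-1,-1,-1]
}}

```text
clock: 5.45
position: [0.4334, 0.2775, 0.2094]
ee_rot: [-0.001, 0.198, 0.98, -0.0]
contact_force: [0.1, -1.0, -3.1]
width: 0.0101
gripper_force: 97.8
```

Emit:
{"op": "apply_moves", "data": {
  "xyz": [
    [0,0,0.05],
    [0,0,0],
    [0,0,0]
  ],
  "rot": [
    [0,0,0],
    [0,0,0],
    [0,0,0]
  ],
  "hand": [-1,-1,-1]
}}

```text
clock: 5.82
position: [0.4348, 0.2745, 0.195]
ee_rot: [-0.0, 0.2, 0.98, -0.0]
contact_force: [-0.1, 0.2, -1.8]
width: 0.01
gripper_force: 97.7
```

```bash
python3 -c "
from h import *
import pickle
t=np.radians(157);u=np.array([np.cos(t),np.sin(t)])
s=status.get_state();P=s['position'];print(P)
p,c=cam('scene'); 
x0,y0=330,140
cr=cv2.resize(p[y0:y0+180,x0:x0+200],None,fx=3.2,fy=3.2,interpolation=cv2.INTER_CUBIC)
def circ(o,r,z,col):
    q=[(px(c,[o[0]+r*np.cos(a),o[1]+r*np.sin(a),z])-[x0,y0])*3.2 for a in np.linspace(0,6.3,80)]
    cv2.polylines(cr,[np.int32(q)],True,col,1)
o=P[:2]-.093*u; dz=P[2]-.0788
circ(o,.062,.062+dz,(0,255,0)); circ(o,.054,dz,(0,255,0)); circ([.5195,.2393],.085,.07,(255,0,0));circ([.5195,.2393],.075,0.,(255,0,0))
save('s2.png',cr)
"
```

```text
[0.43482935 0.2745148  0.19497471]
```

View pics/s2.png

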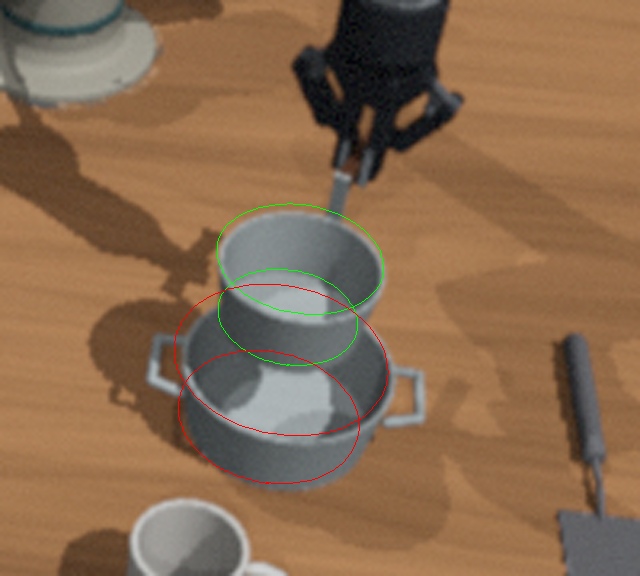

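The crop shows the pan level over the pot, with its rim centre at (301,267) and the pot's rim centre at (289,365). The pot sits about 4 mm further to +y relative to the pan than I predicted, so I shift by that and lower.

Emit:
{"op": "apply_moves", "data": {
  "xyz": [
    [0.006,0.015,0.03],
    [0,0,0.06],
    [0,0,0.07],
    [0,0,0.07],
    [0,0,0.06],
    [0,0,0.03],
    [0,0,0.02],
    [0,0,0]
  ],
  "rot": [
    [0,0,0],
    [0,0,0],
    [0,0,0],
    [0,0,0],
    [0,0,0],
    [0,0,0],
    [0,0,0],
    [0,0,0]
  ],
  "hand": [-1,-1,-1,-1,-1,-1,-1,-1]
}}

```text
clock: 6.88
position: [0.435, 0.2804, 0.0933]
ee_rot: [-0.0, 0.199, 0.98, 0.0]
contact_force: [0.3, -1.1, -1.9]
width: 0.0101
gripper_force: 97.7
```

Emit:
{"op": "apply_moves", "data": {
  "xyz": [
    [0,0,0.005],
    [0,0,0.005],
    [0,0,0]
  ],
  "rot": [
    [0,0,0],
    [0,0,0],
    [0,0,0]
  ],
  "hand": [-1,-1,-1]
}}

```text
clock: 7.25
position: [0.4349, 0.2804, 0.0904]
ee_rot: [0.0, 0.199, 0.98, 0.0]
contact_force: [-0.4, 0.2, -2.7]
width: 0.0102
gripper_force: 97.7
```

Emit:
{"op": "apply_moves", "data": {
  "xyz": [
    [0,0,0.007],
    [0,0,0.007],
    [0,0,0.003],
    [0,0,0]
  ],
  "rot": [
    [0,0,0],
    [0,0,0],
    [0,0,0],
    [0,0,0]
  ],
  "hand": [-1,-1,-1,-1]
}}

```text
clock: 7.75
position: [0.4349, 0.2803, 0.0851]
ee_rot: [-0.0, 0.199, 0.98, -0.0]
contact_force: [-1.8, 0.0, -3.2]
width: 0.0101
gripper_force: 97.8
```

Emit:
{"op": "apply_moves", "data": {
  "xyz": [
    [0,0,0.003],
    [0,0,0.003],
    [0,0,0]
  ],
  "rot": [
    [0,0,0],
    [0,0,0],
    [0,0,0]
  ],
  "hand": [-1,-1,-1]
}}

```text
clock: 8.12
position: [0.4349, 0.2806, 0.0839]
ee_rot: [0.0, 0.199, 0.98, 0.0]
contact_force: [-2.0, -0.0, 2.2]
width: 0.0101
gripper_force: 98.5
```

Contact is felt at the expected height, so I release and rise.

Emit:
{"op": "apply_moves", "data": {
  "xyz": [
    [0,0,0],
    [0,0,0],
    [0,0,0],
    [0,0,0],
    [0,0,-0.05],
    [0,0,-0.1],
    [0,0,-0.15],
    [0,0,-0.15]
  ],
  "rot": [
    [0,0,0],
    [0,0,0],
    [0,0,0],
    [0,0,0],
    [0,0,0],
    [0,0,0],
    [0,0,0],
    [0,0,0]
  ],
  "hand": [0,0,0,0,0,0,0.5,1]
}}

```text
clock: 9.12
position: [0.4349, 0.2804, 0.2208]
ee_rot: [0.0, 0.199, 0.98, 0.0]
contact_force: [1.1, 0.9, 0.2]
width: 0.0768
gripper_force: 0.0
```

```bash
python3 -c "
from h import *
plan([.543-.08,-.278,.2],0)
p,c=cam('scene'); save('s3.png',cv2.resize(p[170:310,180:500],None,fx=2.5,fy=2.5,interpolation=cv2.INTER_CUBIC))
print(px(c,[.5195,.2393,.0]),px(c,[.5195,.2393,.05]))"
```

```text
t 9.125 pos [0.4349 0.2804 0.2208] w 0.0768 rot [ 1.000e-03 -1.000e-03  2.617e+00] shift(before rot) [-0.813 -1.677  0.068] (after) [0.094 1.861 0.069]
[413.77032998 269.48968529] [416.48051495 256.65316994]
```

View pics/s3.png

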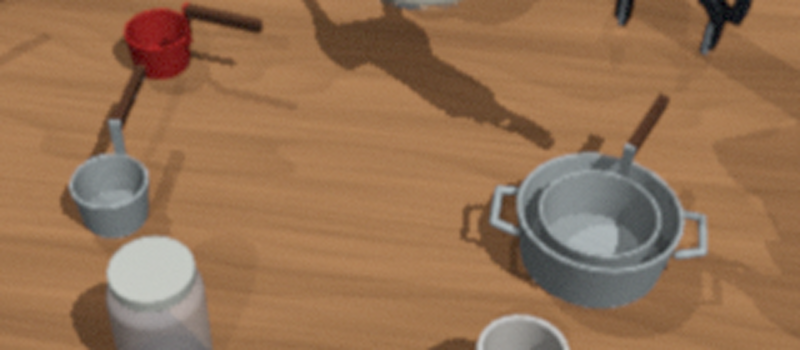

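The picture shows the middle pan seated and centred in the pot, with rim centres at (600,215) and (600,212). Next I go to the small pan.

Emit:
{"op": "apply_moves", "data": {
  "xyz": [
    [-0.08,-0.165,0],
    [-0.08,-0.165,0],
    [-0.08,-0.165,0],
    [-0.08,-0.165,0],
    [-0.08,-0.165,0],
    [-0.08,-0.165,0],
    [-0.08,-0.165,0],
    [-0.08,-0.165,0]
  ],
  "rot": [
    [0,0,0],
    [0,0,0],
    [0,0,0],
    [0,0,0],
    [0,0,0],
    [0,0,0],
    [0,0,0],
    [0,0,0]
  ],
  "hand": [1,1,1,1,1,1,1,1]
}}

```text
clock: 10.18
position: [0.4571, -0.161, 0.2195]
ee_rot: [0.001, 0.199, 0.98, -0.0]
contact_force: [0.5, -1.0, -0.0]
width: 0.0852
gripper_force: 0.0
```

Emit:
{"op": "apply_moves", "data": {
  "xyz": [
    [-0.08,-0.165,0],
    [-0.08,-0.165,0],
    [0,0,0],
    [0,0,0],
    [0,0,0],
    [0,0,0],
    [0,0,0],
    [0,0,0]
  ],
  "rot": [
    [0,0,0],
    [0,0,0],
    [0,0,0.15],
    [0,0,0.15],
    [0,0,0.15],
    [0,0,0.15],
    [0,0,0.15],
    [0,0,0.15]
  ],
  "hand": [1,1,1,1,1,1,1,1]
}}

```text
clock: 11.18
position: [0.4627, -0.2691, 0.2193]
ee_rot: [0.001, 0.624, 0.781, 0.0]
contact_force: [-0.1, 1.4, 0.7]
width: 0.0854
gripper_force: 0.0
```

Emit:
{"op": "apply_moves", "data": {
  "xyz": [
    [0,0,0],
    [0,0,0],
    [0,0,0],
    [0,0,0],
    [0,0,0],
    [0,0,0],
    [0,0,0],
    [0,0,0]
  ],
  "rot": [
    [0,0,0.15],
    [0,0,0.15],
    [0,0,0.15],
    [0,0,0.15],
    [0,0,0.15],
    [0,0,0.15],
    [0,0,0.15],
    [0,0,0.15]
  ],
  "hand": [1,1,1,1,1,1,1,1]
}}

```text
clock: 12.18
position: [0.4627, -0.2691, 0.2193]
ee_rot: [0.0, 0.964, 0.265, 0.0]
contact_force: [-0.5, -0.2, -0.1]
width: 0.0853
gripper_force: 0.0
```

Emit:
{"op": "apply_moves", "data": {
  "xyz": [
    [0,0,0],
    [0,0,0],
    [0,0,0],
    [0,0,0],
    [0,0,0]
  ],
  "rot": [
    [0,0,0.15],
    [0,0,0.15],
    [0,0,0.15],
    [0,0,0.067],
    [0,0,0]
  ],
  "hand": [1,1,1,1,1]
}}

```text
clock: 12.8
position: [0.4627, -0.2691, 0.2191]
ee_rot: [0.0, 1.0, 0.0, 0.0]
contact_force: [0.6, -0.2, 1.4]
width: 0.0853
gripper_force: 0.0
```

```bash
python3 -c "
from h import *
import pickle
plan([.543-.08,-.278,.073],0)
p,c=cam('wrist'); save('w3.png',p); pickle.dump(c,open('w3.pkl','wb'))
for a in (42,90,142): print(px(c,[.543-a/1e3,-.278,.1]))
print(px(c,[.543,-.278,.054]))"
```

```text
t 12.8 pos [ 0.4627 -0.2691  0.2191] w 0.0853 rot [ 0.001 -0.001  0.001] shift(before rot) [0.001 0.029 0.487] (after) [0.001 0.03  0.487]
[333.67460827 169.16293346]
[332.78478952 240.94342009]
[331.92321438 310.44553243]
[332.28129247  99.71839967]
```

View pics/w3.png

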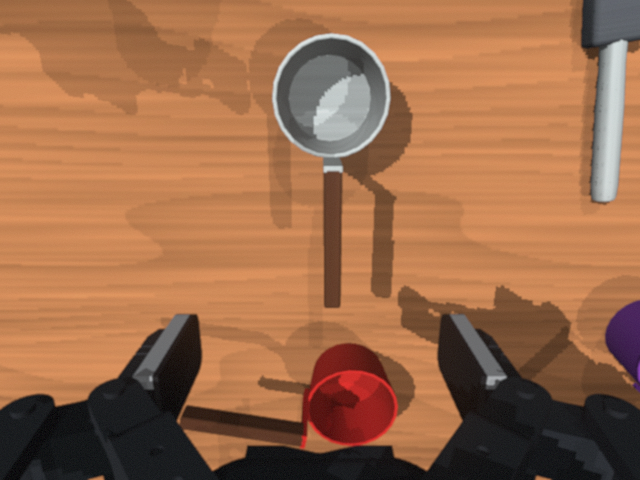

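The steel small pan is at (332,96) with its handle at u≈332, v 172–306, within 2 px of the prediction. The red pan at (350,395) is well behind. I descend and grip.

Emit:
{"op": "apply_moves", "data": {
  "xyz": [
    [0,0.03,0.1],
    [0,0,0.12],
    [0,0,0.12],
    [0,0,0.1],
    [0,0,0.047],
    [0,0,0],
    [0,0,0],
    [0,0,0]
  ],
  "rot": [
    [0,0,0],
    [0,0,0],
    [0,0,0],
    [0,0,0],
    [0,0,0],
    [0,0,0],
    [0,0,0],
    [0,0,0]
  ],
  "hand": [1,1,1,1,1,1,-1,-1]
}}

```text
clock: 13.85
position: [0.4634, -0.2786, 0.0735]
ee_rot: [0.001, 1.0, 0.0, 0.001]
contact_force: [0.5, 0.9, -0.0]
width: 0.0515
gripper_force: 0.0
```

Emit:
{"op": "apply_moves", "data": {
  "xyz": [
    [0,0,0],
    [0,0,0],
    [0,0,0],
    [0,0,0],
    [0,0,0]
  ],
  "rot": [
    [0,0,0],
    [0,0,0],
    [0,0,0],
    [0,0,0],
    [0,0,0]
  ],
  "hand": [-1,-1,-1,-1,-1]
}}

```text
clock: 14.48
position: [0.4626, -0.278, 0.0727]
ee_rot: [0.0, 1.0, 0.0, 0.0]
contact_force: [-0.8, 1.1, 5.6]
width: 0.01
gripper_force: 97.9
```

Emit:
{"op": "apply_moves", "data": {
  "xyz": [
    [0,0,-0.02],
    [0,0,-0.05],
    [0,0,-0.1],
    [0,0,-0.1],
    [0,0,-0.1],
    [0,0,-0.07],
    [0,0,-0.03],
    [0,0,0]
  ],
  "rot": [
    [0,0,0],
    [0,0,0],
    [0,0,0],
    [0,0,0],
    [0,0,0],
    [0,0,0],
    [0,0,0],
    [0,0,0]
  ],
  "hand": [-1,-1,-1,-1,-1,-1,-1,-1]
}}

```text
clock: 15.48
position: [0.4627, -0.2782, 0.2137]
ee_rot: [0.0, 1.0, -0.0, 0.0]
contact_force: [-1.1, 0.2, -1.4]
width: 0.0105
gripper_force: 97.6
```

Emit:
{"op": "apply_moves", "data": {
  "xyz": [
    [0,0,0],
    [0,0,0],
    [0,0,0],
    [0,0,0],
    [0,0,0],
    [0,0,0],
    [0,0,0],
    [0,0,0]
  ],
  "rot": [
    [0,0,-0.06],
    [0,0,-0.12],
    [0,0,-0.15],
    [0,0,-0.15],
    [0,0,-0.15],
    [0,0,-0.15],
    [0,0,-0.15],
    [0,0,-0.12]
  ],
  "hand": [-1,-1,-1,-1,-1,-1,-1,-1]
}}

```text
clock: 16.48
position: [0.462, -0.2777, 0.2118]
ee_rot: [-0.001, 0.852, 0.524, -0.0]
contact_force: [-0.3, -0.2, -1.4]
width: 0.0101
gripper_force: 97.5
```

Emit:
{"op": "apply_moves", "data": {
  "xyz": [
    [0,0,0],
    [0,0,0],
    [0,0,0]
  ],
  "rot": [
    [0,0,-0.08],
    [0,0,-0.037],
    [0,0,0]
  ],
  "hand": [-1,-1,-1]
}}

```text
clock: 16.85
position: [0.4621, -0.2777, 0.2121]
ee_rot: [-0.001, 0.819, 0.574, -0.0]
contact_force: [-0.3, -0.1, -1.2]
width: 0.0105
gripper_force: 97.5
```

```bash
python3 -c "
from h import *
plan([.4935,.168,.2137],70)"
```

```text
t 16.85 pos [ 0.4621 -0.2777  0.2121] w 0.0105 rot [-0.002 -0.001 -0.   ] shift(before rot) [ 1.432 -0.41  -0.003] (after) [ 1.432 -0.41  -0.005]
```

Emit:
{"op": "apply_moves", "data": {
  "xyz": [
    [0.05,-0.015,0],
    [0.1,-0.029,0],
    [0.14,-0.04,0],
    [0.14,-0.04,0],
    [0.14,-0.04,0],
    [0.14,-0.04,0],
    [0.14,-0.04,0],
    [0.14,-0.04,0]
  ],
  "rot": [
    [0,0,0],
    [0,0,0],
    [0,0,0],
    [0,0,0],
    [0,0,0],
    [0,0,0],
    [0,0,0],
    [0,0,0]
  ],
  "hand": [-1,-1,-1,-1,-1,-1,-1,-1]
}}

```text
clock: 17.85
position: [0.4831, 0.0325, 0.2132]
ee_rot: [-0.0, 0.819, 0.574, 0.0]
contact_force: [0.4, 0.0, -1.6]
width: 0.0102
gripper_force: 97.6
```

Emit:
{"op": "apply_moves", "data": {
  "xyz": [
    [0.14,-0.04,0],
    [0.14,-0.04,0],
    [0.1,-0.029,0],
    [0.05,-0.014,0],
    [0.012,-0.003,0],
    [0,0,0],
    [0,0,0.05],
    [0,0,0]
  ],
  "rot": [
    [0,0,0],
    [0,0,0],
    [0,0,0],
    [0,0,0],
    [0,0,0],
    [0,0,0],
    [0,0,0],
    [0,0,0]
  ],
  "hand": [-1,-1,-1,-1,-1,-1,-1,-1]
}}

```text
clock: 18.85
position: [0.4925, 0.1666, 0.1965]
ee_rot: [-0.001, 0.819, 0.573, -0.002]
contact_force: [-0.3, 0.6, -1.8]
width: 0.0103
gripper_force: 97.6
```

```bash
python3 -c "
from h import *
plan([.4935,.168,.0777],70)
t=np.radians(70);u=np.array([np.cos(t),np.sin(t)])
s=status.get_state();P=s['position']
p,c=cam('scene'); 
x0,y0=330,140
cr=cv2.resize(p[y0:y0+180,x0:x0+200],None,fx=3.2,fy=3.2,interpolation=cv2.INTER_CUBIC)
def circ(o,r,z,col):
    q=[(px(c,[o[0]+r*np.cos(a),o[1]+r*np.sin(a),z])-[x0,y0])*3.2 for a in np.linspace(0,6.3,80)]
    cv2.polylines(cr,[np.int32(q)],True,col,1)
o=P[:2]+.0803*u; dz=P[2]-.073
circ(o,.042,.054+dz,(0,255,0)); circ(o,.036,dz,(0,255,0)); circ([.521,.2435],.062,.067,(255,0,0))
save('s4.png',cr)
"
```

```text
t 18.85 pos [0.4925 0.1666 0.1965] w 0.0103 rot [-0.003  0.002 -0.001] shift(before rot) [0.006 0.003 0.396] (after) [0.005 0.002 0.396]
```

View pics/s4.png

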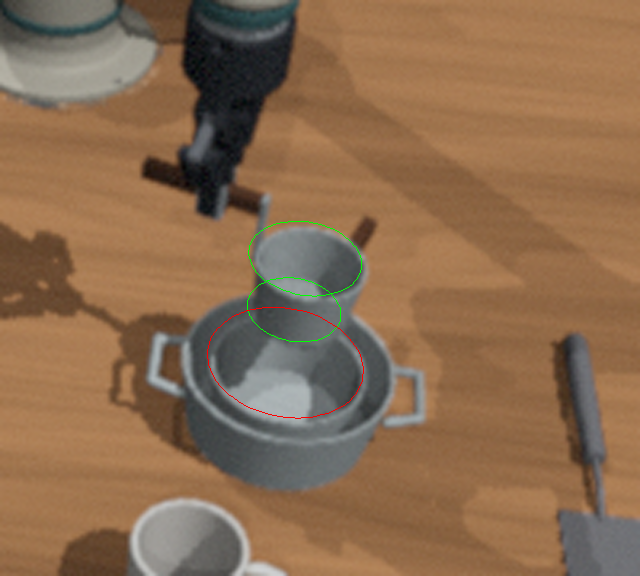

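The crop shows the small pan with its rim at (310,264), above the middle pan at about (289,368). Both have the same small offset from my predictions, so they're aligned, and I lower.

Emit:
{"op": "apply_moves", "data": {
  "xyz": [
    [0.005,0.002,0.03],
    [0,0,0.06],
    [0,0,0.07],
    [0,0,0.07],
    [0,0,0.06],
    [0,0,0.04],
    [0,0,0.02],
    [0,0,0]
  ],
  "rot": [
    [0,0,0],
    [0,0,0],
    [0,0,0],
    [0,0,0],
    [0,0,0],
    [0,0,0],
    [0,0,0],
    [0,0,0]
  ],
  "hand": [-1,-1,-1,-1,-1,-1,-1,-1]
}}

```text
clock: 19.9
position: [0.4949, 0.1689, 0.0932]
ee_rot: [-0.0, 0.819, 0.574, -0.0]
contact_force: [-0.3, -0.5, -1.8]
width: 0.0103
gripper_force: 97.6
```

Emit:
{"op": "apply_moves", "data": {
  "xyz": [
    [0,0,0.008],
    [0,0,0.008],
    [0,0,0.005],
    [0,0,0]
  ],
  "rot": [
    [0,0,0],
    [0,0,0],
    [0,0,0],
    [0,0,0]
  ],
  "hand": [-1,-1,-1,-1]
}}

```text
clock: 20.4
position: [0.4948, 0.1689, 0.087]
ee_rot: [-0.0, 0.819, 0.574, 0.0]
contact_force: [0.9, 0.0, -1.8]
width: 0.0106
gripper_force: 97.6
```

Emit:
{"op": "apply_moves", "data": {
  "xyz": [
    [0,0,0.005],
    [0,0,0.004],
    [0,0,0.003],
    [0,0,0]
  ],
  "rot": [
    [0,0,0],
    [0,0,0],
    [0,0,0],
    [0,0,0]
  ],
  "hand": [-1,-1,-1,-1]
}}

```text
clock: 20.9
position: [0.4949, 0.169, 0.0833]
ee_rot: [-0.0, 0.819, 0.574, 0.0]
contact_force: [-0.8, 0.4, -1.4]
width: 0.0103
gripper_force: 97.7
```

Emit:
{"op": "apply_moves", "data": {
  "xyz": [
    [0,0,0.002],
    [0,0,0.002],
    [0,0,0]
  ],
  "rot": [
    [0,0,0],
    [0,0,0],
    [0,0,0]
  ],
  "hand": [-1,-1,-1]
}}

```text
clock: 21.28
position: [0.4949, 0.1688, 0.0828]
ee_rot: [0.0, 0.819, 0.574, 0.0]
contact_force: [-1.9, -1.5, 5.1]
width: 0.0101
gripper_force: 98.5
```

Seated, with contact at the expected height. I release and rise.

Emit:
{"op": "apply_moves", "data": {
  "xyz": [
    [0,0,0],
    [0,0,0],
    [0,0,0],
    [0,0,0],
    [0,0,-0.05],
    [0,0,-0.1],
    [0,0,-0.15],
    [0,0,-0.15]
  ],
  "rot": [
    [0,0,0],
    [0,0,0],
    [0,0,0],
    [0,0,0],
    [0,0,0],
    [0,0,0],
    [0,0,0],
    [0,0,0]
  ],
  "hand": [0,0,0,0,0,0,0,0]
}}

```text
clock: 22.28
position: [0.4948, 0.169, 0.2196]
ee_rot: [0.0, 0.819, 0.574, 0.001]
contact_force: [0.7, 0.9, 0.1]
width: 0.0423
gripper_force: 0.0
```

Emit:
{"op": "apply_moves", "data": {
  "xyz": [
    [0,0,0],
    [0,0,0],
    [0,0,0],
    [0,0,0]
  ],
  "rot": [
    [0,0,0],
    [0,0,0],
    [0,0,0],
    [0,0,0]
  ],
  "hand": [0,0,0,0]
}}

```text
clock: 22.78
position: [0.4942, 0.1688, 0.2161]
ee_rot: [-0.001, 0.819, 0.574, -0.001]
contact_force: [-0.5, 0.2, -0.7]
width: 0.0426
gripper_force: 0.0
```

```bash
python3 -c "
from h import *
p,c=cam('scene'); save('s5.png',cv2.resize(p[180:320,350:510],None,fx=4,fy=4,interpolation=cv2.INTER_CUBIC))"
```

```text
(no output)
```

View pics/s5.png

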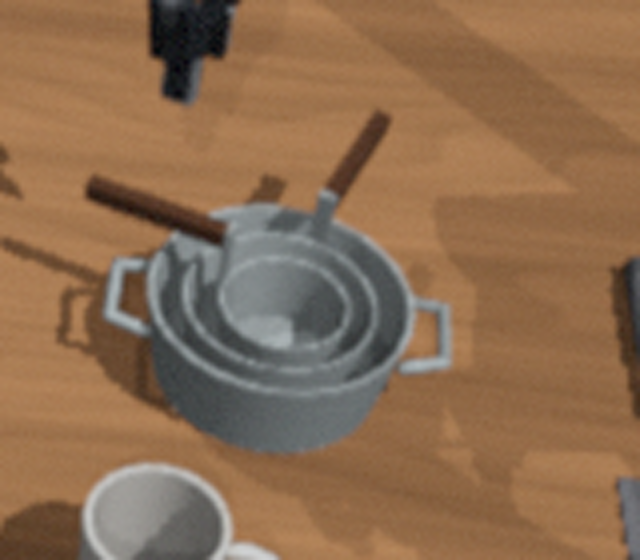

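The final picture shows the three rims concentric at about (282,300), all level and seated. The handles are about 90° apart and the gripper is clear.

```bash
python3 -c "
from rig import job
print(job.sign_off())"
```

```text
the job is handed in; nothing more can be done
None
```

I nested the three vessels in size order and handed the job in at about 23 s of the 69 s limit; the last picture shows them concentric, upright and released, but the sign-off gave no verdict.

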